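Check-weigh an order on the packing-bench scale

ROBOT

A 6-joint arm with a two-finger parallel gripper is mounted at the origin on the work surface. World frame = base frame: x ahead of the robot, y to its left, z up, the work surface at z = 0. Lengths are in m, angles in degrees, forces in N, time in s.
With the tool pointing down it reaches from about 0.275 to 0.85 m from the base axis. Payload 19 kg.
Tool frame: the origin (TCP) lies on the mounting face of the last link; the fingertips stand 173 mm ahead of it and the grasp point (between the pads) lies 155 mm ahead of it; z points along the fingers, y is the direction in which the jaws open and shut (so a half turn about z gives the same grasp; the last joint's range is limited). The gripper opens to 85 mm and grips with 20 to 120 N. Pads are 22 mm wide; open, the fingers measure 114 mm over their backs; the gripper's body (76 mm by 85 mm) begins 54 mm behind the grasp point. The pads swing forward as they close: fully open they stand 13 mm farther back than shut.
Start: joints at [-79.985, 8.623, 82.357, -0, 89.026, -7.678], TCP at [0.175, -0.548, 0.405] pointing down, gripper open.
Joint ranges: [-160.23, 160.23], [-39.13, 120.54], [6.94, 153.29], [-79.49, 259.48], [9.18, 160.14], [-161.06, 161.06]. Speed limits (degrees/s): [108.29, 108.29, 127.2, 172.46, 172.46, 172.46].

INTERFACE

Orientations are given as [roll, pitch, yaw] about the fixed x, y, z axes, in that order (R = Rz(yaw) Ry(pitch) Rx(roll)).
In Python, from workcell import robot gives the robot as it stands. Calls block until the motion is done:
- robot.move_pose(position, orientation): joint-space move of the TCP to a pose.
- robot.move_straight(position, ori=None, rate=0.15): straight line of the TCP; ori=None keeps the orientation; rate is the mean speed in m/s.
- robot.move_joints(angles): joint-space move.
- robot.ungrasp() and robot.gripper_close(squeeze=None): open the fingers fully, or close them until they stop; squeeze is the grip in N (None keeps the last).
- robot.wait(seconds).
- robot.inverse_kinematics(position, orientation): joint angles nearest the present ones, or None.
- robot.sense(): the state.
- robot.snapshot(name): name is "side" or "top"; returns the picture (420x560x3 uint8, blue, green, red); there is no depth.
- robot.camera_info(name): a dict with "fovy" (degrees; the focal length in pixels is half the picture's height over the tangent of half this angle, whatever the lens; pixels are square), "cx", "cy" (the principal point, pixels), "dist_coeffs" ([k1, k2, p1, p2, k3] as OpenCV has them; the pictures are not rectified), "cam_to_world" (4x4, takes a point from camera to world coordinates). Camera axes: x right, y up, looking along -z (the intrinsics and any distortion apply to the point x, -y, -z); pixel columns grow to the right and rows downward; lengths in m; the calibration is good to about 2 mm. A picture is of the moment at which its call begins. camera_info takes no time and is no camera call.
A pose or a line that the arm cannot do raises robot.MotionError and nothing moves.
- robot.sign_off(): hands the job in, once; it reports no verdict.
Trained networks look in the newest picture that a camera, given by its name, has taken for a name from the list of things; names that differ only in an ending like _2 or _b are one class to them, and where a whole thing is asked for, a point or a joint stands for the part that bears it (a point fixed in the world has none). Each returns a list of dicts, best first, with "p" (0 to 1); they miss things now and then, are a little off and sometimes report something else, mostly with a low value. They report only what shows in the picture. A call takes as long as a camera call.
- robot.look_for(camera, target): "rect" ([left, top, right, bottom] in pixels, round what is visible of it).
The state is a dict: "time": time; "qpos": joint angles; "joint_velocities": joint speeds; "tau": joint torques, N m; "ee_pos": TCP position; "eef_rot": TCP orientation; "wrist_force": force on the tool from outside, world axes, zero at the start; "ft_torque": the same for the moment, N m; "opening": opening from 0.0 (shut) to 1.0 (fully open).
Only numpy, scipy, OpenCV 4.12 (cv2) and the standard library are available. Lean on these libraries where they do the work, as an engineer would, in place of code of your own. Each camera call takes 0.05 s, during which the arm holds its last target.

TASK

First load every small orange-banded carton on the bench onto the white left pan of the scale, and only then add iron weights to the right pan until the beam floats level. With it level, take the green tag from its rack, hang it by its eye on the red peg, and leave everything like that without disturbing the other things on the bench.

Things in the scene. Friction and masses are not known exactly. Their poses are not given: they have to be found in the camera images.
- beam (a joint): tilt of the scale's beam in rad: 0 = level, pointer upright; negative = left (goods) pan low, positive = right (weight) pan low; stops at -0.10 and +0.10. The empty scale floats level on a soft return spring: an imbalance of 250 g drives it fully to a stop, smaller ones tilt it in proportion, about 0.0048 rad per 10 g; it settles in about a second. Each pan rises or sinks up to 16 mm, always stays horizontal, and it does not matter where on the pan a load lies
- goods_pan_floor (a point): centre of the inner floor of the white goods pan, on the scale's left (+y) side: open tray 170 mm (its x) by 190 mm (its y) outside, walls 4 mm thick, rim 10 mm above the floor. The floor is about 75 mm above the bench when level. x, y along the pan's sides, z up
- weight_pan_floor (a point): centre of the inner floor of the bare aluminium weight pan, on the scale's right (-y) side; same shape, size and axes as the goods pan, 310 mm from it. Between the pans stand a pointer and a white dial plate, up to 110 mm high
- tag_grip (a point): green 'checked' tag, a stiff plate 160 mm tall, 70 mm wide (its y) and 6 mm thick (its x), standing upright in a grey slotted rack that hides its lowest 40 mm (slot 10 mm wide, lift straight up); this point is the centre of the white grip strip along its top, 70 mm wide, 14 mm thick (x), 30 mm tall, 15 mm below the tag's top edge. z up along the tag; front and back are alike. It weighs about 90 g
- tag_eye (a point): centre of the tag's eye: an opening 34 mm wide by 34 mm tall right through its thickness (x), 48 mm below point tag_grip and 97 mm above the tag's lower edge
- peg_tip (a point): free upper end (centre line) of the red peg, 10 mm thick, that juts from the steel post of a stand towards the robot side (the stand's -x) and rises 14 degrees towards this tip, about 168 mm above the bench. Axes: the stand's; x runs from tip towards post
- peg_root (a point): where the red peg leaves the 18 mm thick post (peg's centre line, at the post's face), 61 mm in x behind the tip and about 16 mm lower; the post ends 10 mm above this
- peg_mid (a point): point on the centre line of the red peg, about half-way between root and tip
- tag: the green tag as a whole; origin at the middle of its lower edge, z up along it, x through its thickness
- carton1_center (a point): centre of a small brown carton of hardware with an orange band round its sides and across its top, 70 mm (its x) by 40 mm (its y) by 55 mm tall, standing upright on the bench at the start; it weighs about 250 or 500 g, which cannot be seen. Two or three cartons are present
- carton2_center (a point): centre of a small brown carton of hardware with an orange band round its sides and across its top, 70 mm (its x) by 40 mm (its y) by 55 mm tall, standing upright on the bench at the start; it weighs about 250 or 500 g, which cannot be seen. Two or three cartons are present
- carton3_center (a point): centre of a small brown carton of hardware with an orange band round its sides and across its top, 70 mm (its x) by 40 mm (its y) by 55 mm tall, standing upright on the bench at the start; it weighs about 250 or 500 g, which cannot be seen. Two or three cartons are present
- weight1_center (a point): centre (20 mm above its underside) of a 250 g iron counterweight: dark base 60 mm (its x) by 34 mm (its y) by 14 mm, with a bright lifting bar above, 44 mm long (x), 12 mm thick (y), its top 40 mm and its lower side 26 mm above the underside. Six are present, all alike
- weight2_center (a point): centre (20 mm above its underside) of a 250 g iron counterweight: dark base 60 mm (its x) by 34 mm (its y) by 14 mm, with a bright lifting bar above, 44 mm long (x), 12 mm thick (y), its top 40 mm and its lower side 26 mm above the underside. Six are present, all alike
- weight3_center (a point): centre (20 mm above its underside) of a 250 g iron counterweight: dark base 60 mm (its x) by 34 mm (its y) by 14 mm, with a bright lifting bar above, 44 mm long (x), 12 mm thick (y), its top 40 mm and its lower side 26 mm above the underside. Six are present, all alike
- weight4_center (a point): centre (20 mm above its underside) of a 250 g iron counterweight: dark base 60 mm (its x) by 34 mm (its y) by 14 mm, with a bright lifting bar above, 44 mm long (x), 12 mm thick (y), its top 40 mm and its lower side 26 mm above the underside. Six are present, all alike
- weight5_center (a point): centre (20 mm above its underside) of a 250 g iron counterweight: dark base 60 mm (its x) by 34 mm (its y) by 14 mm, with a bright lifting bar above, 44 mm long (x), 12 mm thick (y), its top 40 mm and its lower side 26 mm above the underside. Six are present, all alike
- weight6_center (a point): centre (20 mm above its underside) of a 250 g iron counterweight: dark base 60 mm (its x) by 34 mm (its y) by 14 mm, with a bright lifting bar above, 44 mm long (x), 12 mm thick (y), its top 40 mm and its lower side 26 mm above the underside. Six are present, all alike
- tape: bystander, to be left alone: roll of yellow tape, 100 mm across, 48 mm tall, lying flat; origin at its underside
- mug: bystander, to be left alone: blue mug, 90 mm tall; origin at its underside
- spray: bystander, to be left alone: blue spray bottle, 170 mm tall; origin at its underside
- driver: bystander, to be left alone: screwdriver lying behind the scale

How it is judged:
By the outcome, as a careful person would: the job done as asked, in the order asked, and still so for the second after the job is handed in, with the robot touching nothing.
Of carton1, carton2, carton3 only 2 to 3 are there at a start; the rules pass over those that are not, and their reading is None.
At some moment in a run one of carton1, carton2, carton3, weight1, weight2, weight3, weight4, weight5, weight6 may be knocked a few centimetres aside while the robot is not near it.
It also fails if it takes over 210 s, if anything falls off the work surface, if the arm or the gripper's body presses on something with over 40 N, if the wrist force passes 120 N, or if a joint passes its speed limit or range.

## Working session

There is one attempt and no reset: what is moved stays moved. The work goes in short steps, each a Python script; the robot and the scene stay as the last script left them, time stands still between calls to the robot, and variables do not carry over. Pictures are saved under pics/ and viewed, and the job is handed in when it is done.

```bash
mkdir -p pics; ls
python3 - <<'E'
from workcell import robot
import cv2
for n in("side","top"):
    im=robot.snapshot(n); cv2.imwrite(f"pics/{n}0.png",im)
    c=robot.camera_info(n); print(n,c)
print(robot.sense())
for n in("side","top"):
    for t in("carton1_center","weight1_center","goods_pan_floor","weight_pan_floor","tag_grip","tag_eye","peg_tip","peg_root","tape","mug","spray","driver","beam"):
        print(n,t,[( [round(v) for v in d["rect"]],round(d["p"],2)) for d in robot.look_for(n,t)])
E
```

```text
pics
side {'fovy': 42.79375274313902, 'cx': 282.43049459154264, 'cy': 211.03049710387552, 'dist_coeffs': array([-0.1964811,  0.       ,  0.       ,  0.       ,  0.       ]), 'cam_to_world': array([[-0.68787446,  0.46421443, -0.55797284, -0.11473245],
       [-0.72558354, -0.41977211,  0.54527048,  0.68018505],
       [ 0.01890099,  0.77993355,  0.62557686,  0.90569522],
       [ 0.        ,  0.        ,  0.        ,  1.        ]])}
top {'fovy': 53.577738618002016, 'cx': 279.7476107211823, 'cy': 206.46772224532563, 'dist_coeffs': array([-0.06027549,  0.        ,  0.        ,  0.        ,  0.        ]), 'cam_to_world': array([[-0.01504638,  0.98676671, -0.16144677,  0.41241813],
       [-0.99986966, -0.01579394, -0.00334792, -0.00188603],
       [-0.0058535 ,  0.16137536,  0.98687574,  1.15979744],
       [ 0.        ,  0.        ,  0.        ,  1.        ]])}
{'time': 0.1, 'qpos': array([-7.99873797e+01,  8.64824193e+00,  8.23872688e+01,  4.24864227e-04,
        8.90269934e+01, -7.67860624e+00]), 'joint_velocities': array([ 0.0742792 , -0.1290187 , -0.03954255,  0.04858613, -0.0185510
[... 1319 characters left out ...]
weight1_center [([253, 251, 269, 275], 0.66)]
top goods_pan_floor [([188, 168, 263, 240], 0.65), ([124, 257, 146, 286], 0.54)]
top weight_pan_floor [([302, 161, 378, 233], 0.72), ([161, 296, 174, 313], 0.32)]
top tag_grip [([408, 206, 447, 220], 0.68)]
top tag_eye [([406, 203, 449, 220], 0.5), ([330, 121, 358, 156], 0.2)]
top peg_tip [([124, 204, 159, 236], 0.88), ([406, 205, 450, 220], 0.3), ([162, 293, 175, 315], 0.28)]
top peg_root [([124, 201, 161, 237], 0.96)]
top tape [([413, 252, 454, 290], 0.71), ([384, 287, 407, 319], 0.6)]
top mug [([184, 120, 230, 155], 0.96)]
top spray [([329, 118, 358, 154], 0.57)]
top driver [([250, 135, 318, 151], 0.92)]
top beam [([181, 160, 378, 234], 0.91)]
```

View pics/side0.png

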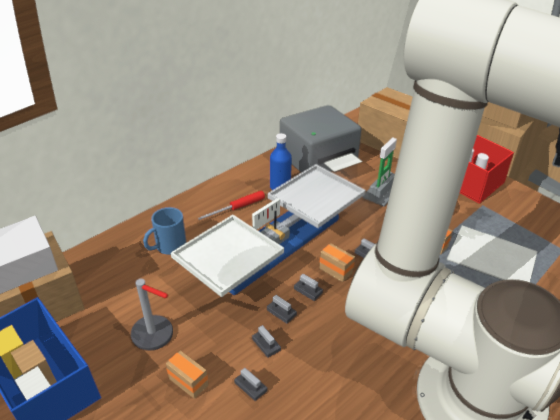

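View pics/top0.png

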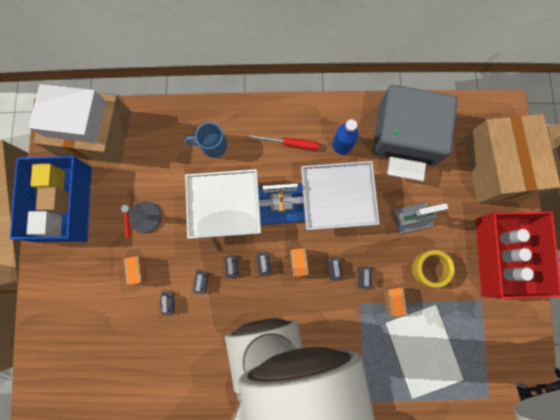

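The top view shows three cartons at about (133,270), (299,262) and (398,302), and six weights in the row from (167,302) to (366,277). The peg tip is near (126,208), the tag near (430,212), and the pans near (223,204) and (340,196). I'll zoom in for orientations.

```bash
cat > h.py <<'E'
import numpy as np, cv2
from workcell import robot
from scipy.spatial.transform import Rotation as Ro
def K(n):
    c=robot.camera_info(n); f=210/np.tan(np.radians(c["fovy"]/2))
    return np.array([[f,0,c["cx"]],[0,f,c["cy"]],[0,0,1]]),np.array(c["dist_coeffs"]),np.array(c["cam_to_world"])
def ray(n,uv):
    k,d,T=K(n); p=cv2.undistortPoints(np.array(uv,float).reshape(-1,1,2),k,d).reshape(-1,2)
    v=np.c_[p[:,0],-p[:,1],-np.ones(len(p))]@T[:3,:3].T
    return T[:3,3],v
def onz(n,uv,z):
    o,v=ray(n,uv); z=np.broadcast_to(z,len(v)); return o+v*((z-o[2])/v[:,2])[:,None]
def proj(n,P):
    k,d,T=K(n); q=(np.array(P,float).reshape(-1,3)-T[:3,3])@T[:3,:3]
    q=q*[1,-1,-1]; return cv2.projectPoints(q,np.zeros(3),np.zeros(3),k,d)[0].reshape(-1,2)
def tri(uvs,uvt):
    o1,a=ray("side",[uvs]);o2,b=ray("top",[uvt]);a=a[0]/np.linalg.norm(a);b=b[0]/np.linalg.norm(b)
    s=np.linalg.lstsq(np.c_[a,-b],o2-o1,rcond=None)[0]
    p,q=o1+s[0]*a,o2+s[1]*b; return (p+q)/2,np.linalg.norm(p-q)
def save(n,im,box=None,s=4):
    if box: im=im[box[1]:box[3],box[0]:box[2]]
    cv2.imwrite("pics/"+n,cv2.resize(im,None,fx=s,fy=s,interpolation=cv2.INTER_CUBIC))
def boxpts(c,yaw,lx,ly,z0,z1):
    c0,s0=np.cos(yaw),np.sin(yaw); 
    return [[c[0]+c0*a*lx/2-s0*b*ly/2,c[1]+s0*a*lx/2+c0*b*ly/2,z] for z in(z0,z1) for a,b in((-1,-1),(1,-1),(1,1),(-1,1))]
E
python3 - <<'E'
from h import *
im=cv2.imread("pics/top0.png"); 
save("a1.png",im,(110,195,270,320),5)
save("a2.png",im,(250,195,410,320),5)
save("a3.png",im,(380,170,480,320),4)
s=cv2.imread("pics/side0.png"); save("b1.png",s,(120,220,300,400),3.3)
save("b2.png",s,(300,130,420,270),4.2)
E
```

```text
(no output)
```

View pics/a1.png

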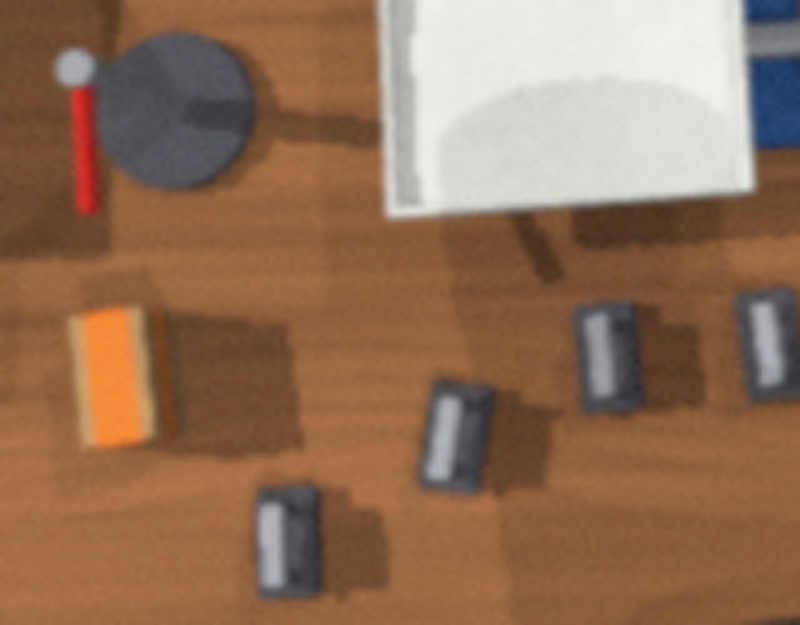

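View pics/a2.png

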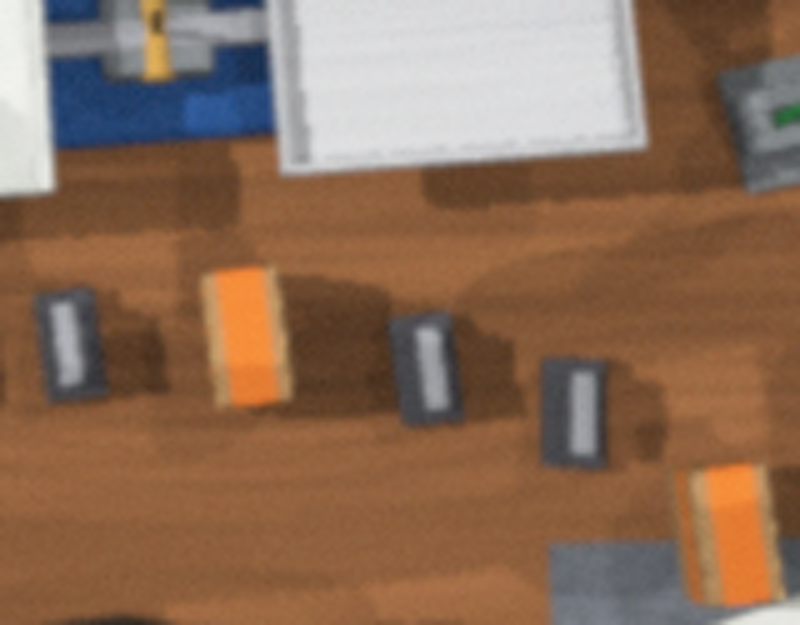

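View pics/a3.png

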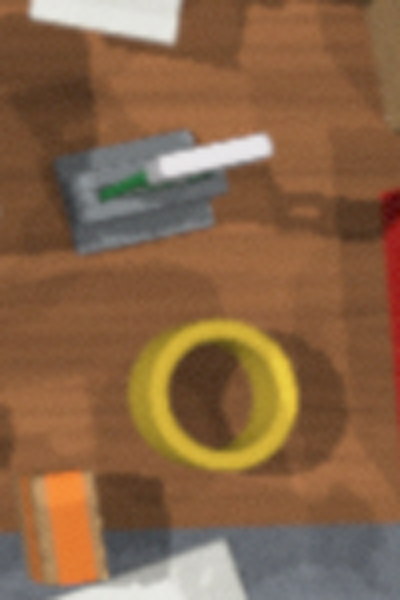

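View pics/b1.png

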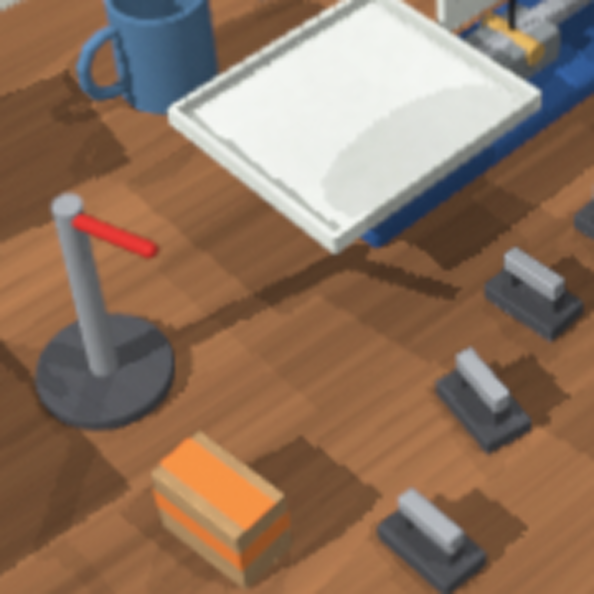

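View pics/b2.png

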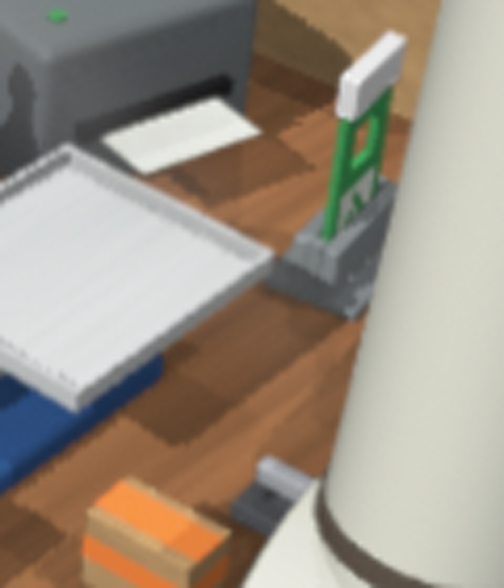

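```bash
cat > meas.py <<'E'
from h import *
def cv(pts,off,s=5): return (np.array(pts,float)+.5)/s-.5+np.array(off)
C={}
for k,(p,o) in dict(A=([(68,316),(145,308),(158,442),(85,448)],(110,195)),B=([(203,275),(275,267),(292,398),(218,408)],(250,195)),C=([(692,468),(768,464),(782,600),(702,605)],(250,195))).items():
    P=onz("top",cv(p,o),.055); d=(P[0]-P[3]+P[1]-P[2]); C[k]=(P[:,:2].mean(0),np.arctan2(d[1],d[0])); print(k,C[k][0].round(4),np.degrees(C[k][1]).round(1),np.linalg.norm(d)/2,np.linalg.norm(P[0]-P[1]))
W=[]
for p,o in [([(271,503),(271,588)],(110,195)),([(452,398),(436,480)],(110,195)),([(593,315),(603,397)],(110,195)),([(61,303),(72,385)],(250,195)),([(428,328),(437,408)],(250,195)),([(585,372),(580,457)],(250,195))]:
    P=onz("top",cv(p,o),.040); d=P[0]-P[1]; W.append((P[:,:2].mean(0),np.arctan2(d[1],d[0]))); print("W",W[-1][0].round(4),np.degrees(W[-1][1]).round(1),np.linalg.norm(d))
E
python3 - <<'E'
from meas import *
for n in("top","side"):
    im=cv2.imread(f"pics/{n}0.png"); im=cv2.resize(im,None,fx=4,fy=4,interpolation=cv2.INTER_CUBIC)
    def dr(pts,col):
        q=((proj(n,pts)+.5)*4).astype(int)
        for a,b in[(0,1),(1,2),(2,3),(3,0),(4,5),(5,6),(6,7),(7,4),(0,4),(1,5),(2,6),(3,7)]: cv2.line(im,tuple(map(int,q[a])),tuple(map(int,q[b])),col,1)
    for c,y in C.values(): dr(boxpts(c,y,.07,.04,0,.055),(255,0,0))
    for c,y in W: dr(boxpts(c,y,.06,.034,0,.014),(0,255,255)); dr(boxpts(c,y,.044,.012,.026,.04),(0,255,0))
    b=(120,240,410,320) if n=="top" else(150,230,380,400)
    im=im[b[1]*4:b[3]*4,b[0]*4:b[2]*4]; cv2.imwrite(f"pics/ov_{n}.png",cv2.resize(im,None,fx=.68 if n=="top" else .85,fy=.68 if n=="top" else .85,interpolation=cv2.INTER_AREA))
# tag, peg
for nm,s,t in [("tagtopL-end",None,None)]: pass
print("goods corners",onz("top",[(185.5,175),(257,170.5),(261,234),(188,238)],.085).round(4))
E
```

```text
A [0.4279 0.3957] 8.6 0.0709150210157195 0.041834109285135035
B [ 0.4442 -0.0467] 5.7 0.06963920746504797 0.038398467528673694
C [ 0.3372 -0.2999] 2.2 0.0702071303217832 0.040284381871500505
W [0.3393 0.3134] 1.3 0.0443302695367552
W [0.3942 0.2216] -10.6 0.04381315413730935
W [0.4371 0.1395] 7.1 0.043937455158377874
W [0.4423 0.0493] 7.2 0.043960351583437904
W [ 0.4264 -0.1459] 4.5 0.04253701645700766
W [ 0.4004 -0.2251] -5.9 0.04493367530115374
goods corners [[0.6772 0.2516 0.085 ]
 [0.6861 0.0608 0.085 ]
 [0.5167 0.0514 0.085 ]
 [0.5091 0.2414 0.085 ]]
```

View pics/ov_top.png

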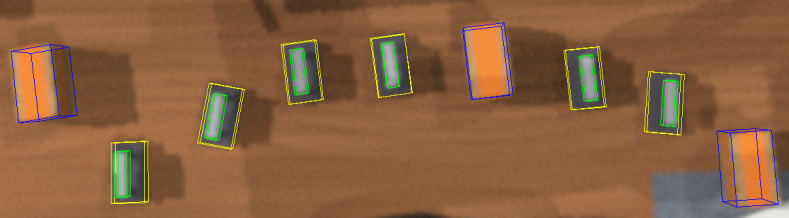

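View pics/ov_side.png

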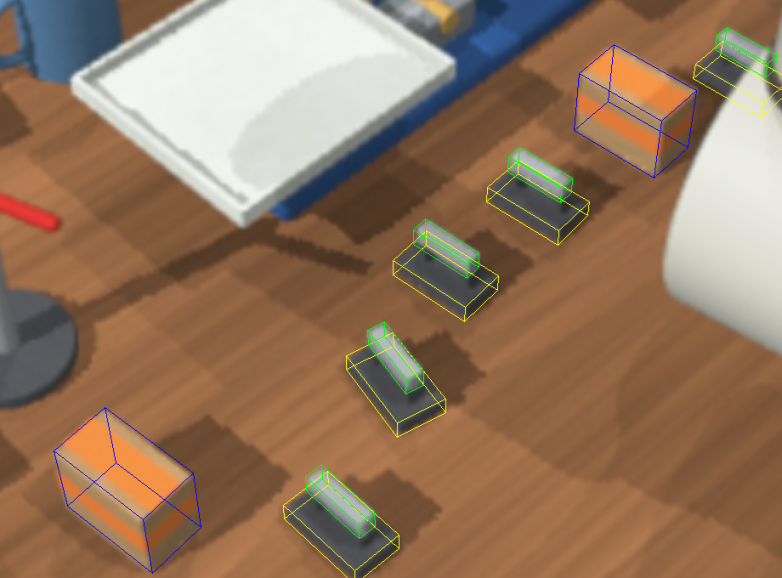

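The overlays match in both views. Next I measure the pans, dial, tag and peg.

```bash
python3 - <<'E'
from h import *
def u(p,o,s): return (np.array(p,float)+.5)/s-.5+np.array(o)
T=lambda nm,s,t: print(nm,*[np.round(x,4) for x in tri(s,t)])
b1=(120,220);b2=(300,130)
T("peg tip",u((153,249),b1,3.3),u((88,210),(110,195),5))
T("peg root",u((80,220),b1,3.3),u((80,88),(110,195),5))
T("post top",u((68,206),b1,3.3),u((75,68),(110,195),5))
# tag top edge far ends: left end (robot's left,+y)and right end
T("strip +y top mid",u((345,77),b2,4.2),u((150,172),(380,170),4))
T("strip -y top mid",u((398,34),b2,4.2),u((271,147),(380,170),4))
print("strip ends z.16",onz("top",[u((150,170),(380,170),4),u((271,146),(380,170),4)],.16))
print("weight pan corners",onz("top",[(302,164),(375,161.5),(378.5,225),(306,229)],.085).round(4))
T("dial +y",(253,218),(263,187)); T("dial -y",(284,202),(297.5,183.5))
print("stand base", onz("top",[(145.5,217)],.012))
E
python3 - <<'E'
import sys; sys.path.insert(0,'.')
from h import *
im=cv2.imread("pics/top0.png"); save("d1.png",im,(180,155,385,245),3.9)
s=cv2.imread("pics/side0.png"); save("d2.png",s,(165,130,400,300),3.3)
E
```

```text
peg tip [0.5063 0.3696 0.1699] 0.0011
peg root [0.5682 0.3822 0.1532] 0.0018
post top [0.5776 0.3834 0.1584] 0.0013
strip +y top mid [ 0.5534 -0.3283  0.1754] 0.0005
strip -y top mid [ 0.5686 -0.4058  0.1692] 0.0011
strip ends z.16 [[ 0.55661435 -0.33369692  0.16      ]
 [ 0.5702459  -0.40993874  0.16      ]]
weight pan corners [[ 0.7019 -0.0592  0.085 ]
 [ 0.7059 -0.2546  0.085 ]
 [ 0.5352 -0.2547  0.085 ]
 [ 0.5279 -0.0655  0.085 ]]
dial +y [0.6379 0.0439 0.0944] 0.0028
dial -y [ 0.6404 -0.0509  0.0937] 0.0168
stand base [[0.57625955 0.37938573 0.012     ]]
```

View pics/d1.png

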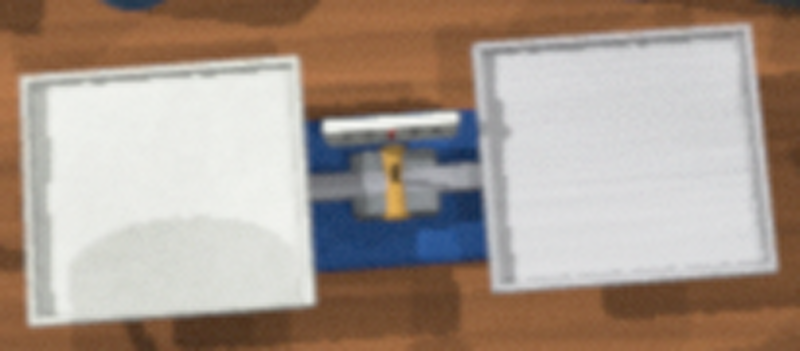

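View pics/d2.png

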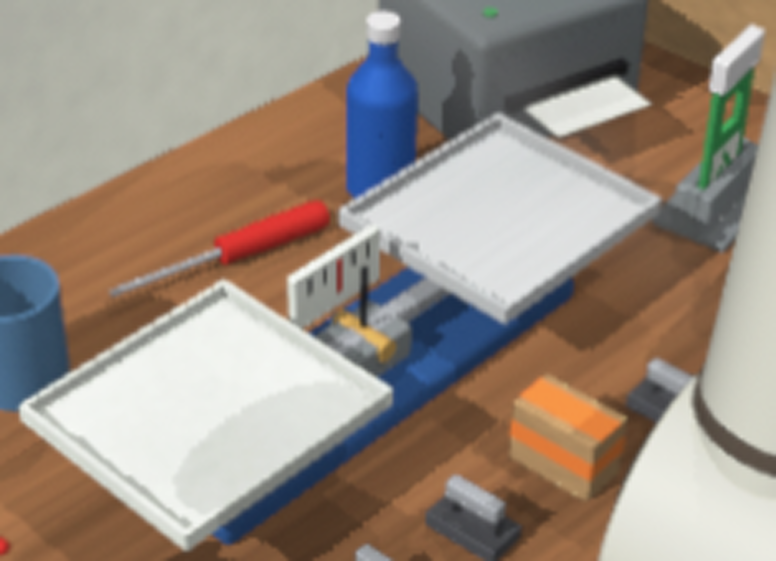

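Run:
```python
from h import *
from scipy.optimize import least_squares
g=np.array([(20,78),(298,57),(316,303),(28,325)],float);w=np.array([(473,44),(748,25),(777,271),(492,291)],float)
uv=(np.r_[g,w]+.5)/3.9-.5+[180,155]
def mod(p):
    c,s=np.cos(p[2]),np.sin(p[2]); L=[]
    for oy,dz in((.155,-1),(-.155,1)):
        for a,b in((.085,.095),(.085,-.095),(-.085,-.095),(-.085,.095)):
            x,y=a,b+oy; L.append([p[0]+c*x-s*y,p[1]+s*x+c*y,.085+dz*p[3]])
    return np.array(L)
r=least_squares(lambda p:(proj("top",mod(p))-uv).ravel(),[.6,0,.05,0])
print(r.x,np.degrees(r.x[2]),r.fun.reshape(-1,2).round(1))
```

```text
[ 0.60839991 -0.00119182  0.05823655 -0.00105968] 3.3367085313548914 [[ 0.  -0.3]
 [-0.2 -0.2]
 [-0.6  0.4]
 [ 0.3  0. ]
 [-0.   0.1]
 [ 0.2 -0.1]
 [-0.1 -0.2]
 [ 0.4  0.1]]
```

```bash
cat >> h.py <<'E'
SC=np.array([.6084,-.0012]); SY=3.337
def pan(side,x,y):
    oy=y+(.155 if side=="g" else -.155); a=np.radians(SY)
    return SC+[np.cos(a)*x-np.sin(a)*oy, np.sin(a)*x+np.cos(a)*oy]
def mp(xy,gz,yaw):
    q0=robot.sense()["qpos"]; best=None
    for y in(yaw,yaw+180,yaw-180):
        q=robot.inverse_kinematics([xy[0],xy[1],gz+.155],[180,0,y])
        if q is not None:
            q=np.array(q); c=np.abs(q-q0).max()+.3*abs(q[5])
            if best is None or c<best[0]: best=(c,y,q)
    robot.move_joints(best[2]); return best[1]
def st(xy,gz,rate=.15): robot.move_straight([xy[0],xy[1],gz+.155],rate=rate)
def pick(xy,yaw,gz,zt=.22,sq=50,rate=.15):
    mp(xy,max(zt-.06,gz+.08),yaw); st(xy,gz,rate); robot.gripper_close(sq)
    o=robot.sense()["opening"]; st(xy,zt,.3); s=robot.sense(); print("picked opening",round(o,3),"t",round(s["time"],1),"F",s["wrist_force"].round(1)); return o
def place(xy,yaw,gz,zt=.22,rate=.15):
    mp(xy,zt,yaw); st(xy,gz+.03,.25); st(xy,gz,.08); robot.ungrasp(); st(xy,zt-.02,.3); print("placed t",round(robot.sense()["time"],1))
def shot(tag):
    for n in("top","side"): cv2.imwrite(f"pics/{n}_{tag}.png",robot.snapshot(n))
E
python3 - <<'E'
from h import *
pick([.4279,.3957],8.6,.035)
place(pan("g",-.036,.045),SY,.075+.037)
shot("1")
E
```

```text
picked opening 0.461 t 7.1 F [-0.8  0.3 -6.4]
placed t 9.9
```

View pics/top_1.png

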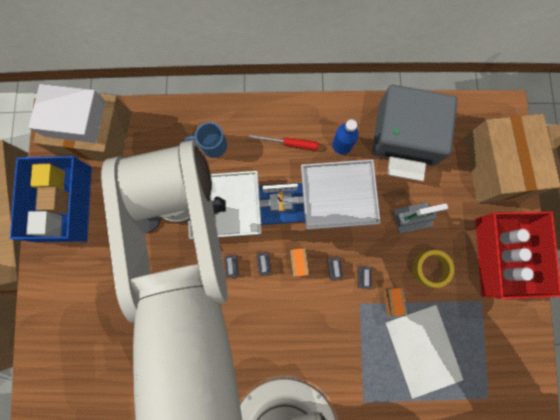

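View pics/side_1.png

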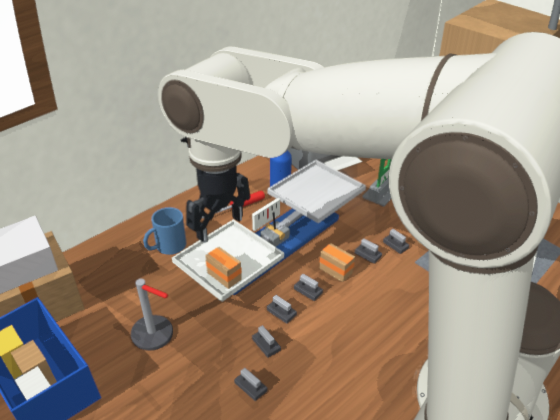

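Carton A is upright on the goods pan at side (224,267), and everything else is unchanged. Next is the middle carton.

Run:
```python
from h import *
pick([.4442,-.0467],5.7,.035)
place(pan("g",.036,.02),SY,.060+.037)
shot("2")
pick([.3372,-.2999],2.2,.035)
shot("3")
```

```text
picked opening 0.461 t 13.3 F [ 0.2  0.2 -2.9]
placed t 16.5
picked opening 0.467 t 20.9 F [ 0.3  0.6 -6.1]
```

View pics/top_3.png

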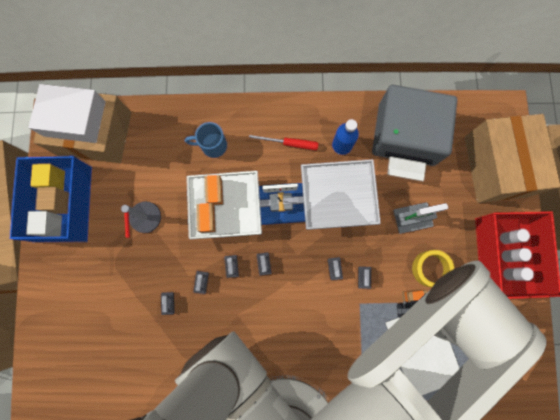

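View pics/side_3.png

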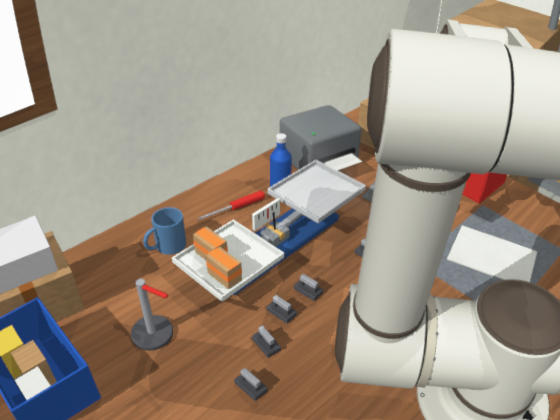

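Run:
```python
from h import *
place(pan("g",-.036,-.045),SY,.060+.037)
pick([.4004,-.2251],-5.9,.036)
place(pan("w",.038,-.067),SY,.091+.038)
shot("4")
```

```text
placed t 24.8
picked opening 0.125 t 28.6 F [ 0.3 -0.1 -3.6]
placed t 31.6
```

View pics/top_4.png

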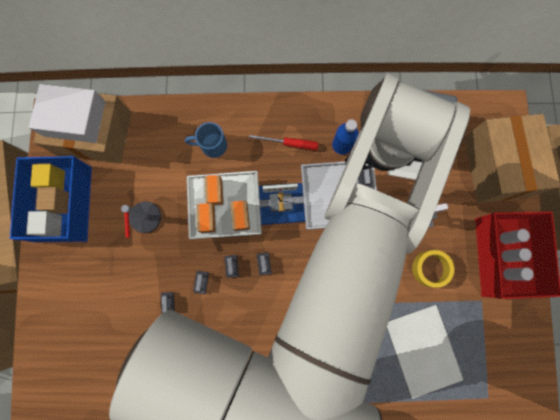

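View pics/side_4.png

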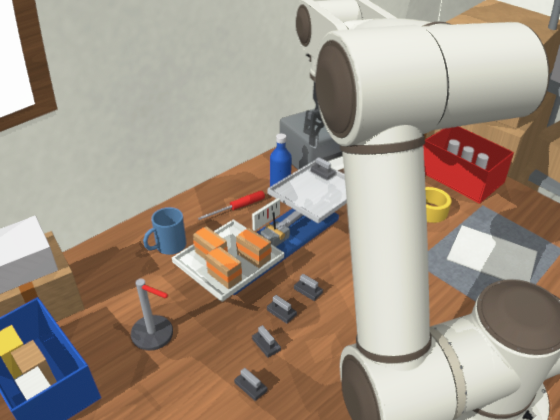

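All three cartons are on the goods pan, and the first weight is in the weight pan. The visible weights at top (264,263), (232,266) and (201,282) have not moved.

Run:
```python
from h import *
pick([.4423,.0493],7.2,.036)
place(pan("w",.038,0),SY,.091+.038)
shot("5")
pick([.4371,.1395],7.1,.036)
shot("6")
```

```text
picked opening 0.129 t 35.4 F [ 0.1  0.5 -3. ]
placed t 38.6
picked opening 0.125 t 42.5 F [-0.1  0.3 -3.1]
```

View pics/top_6.png

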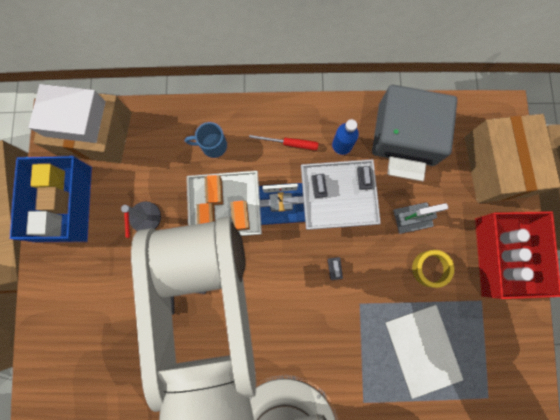

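View pics/side_6.png

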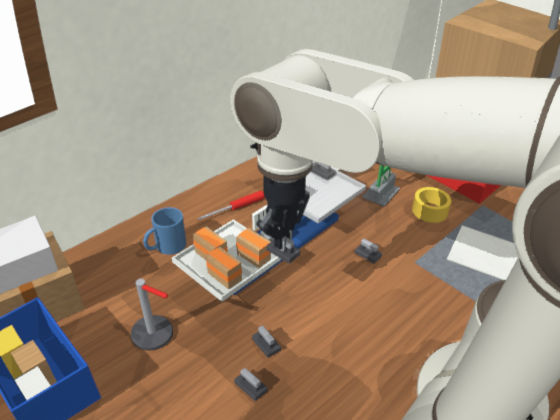

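Run:
```python
from h import *
place(pan("w",-.038,-.067),SY,.091+.038)
shot("7")
pick([.4264,-.1459],4.5,.036)
place(pan("w",-.038,0),SY,.091+.038)
mp([.45,.2],.22,0)
shot("8")
```

```text
placed t 46.0
picked opening 0.127 t 49.3 F [ 0.4  0.3 -3. ]
placed t 51.9
```

View pics/top_8.png

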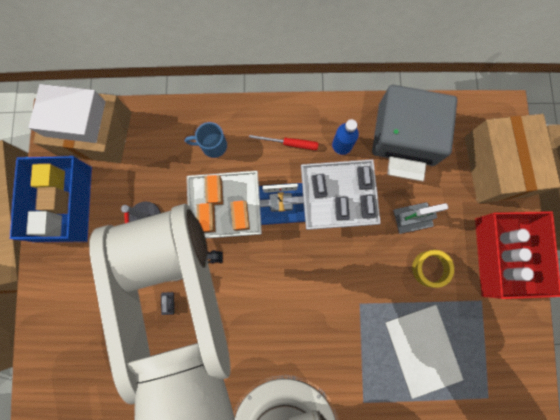

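View pics/side_8.png

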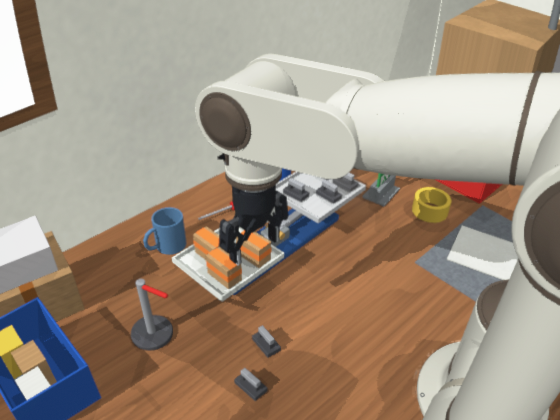

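View pics/side_7.png

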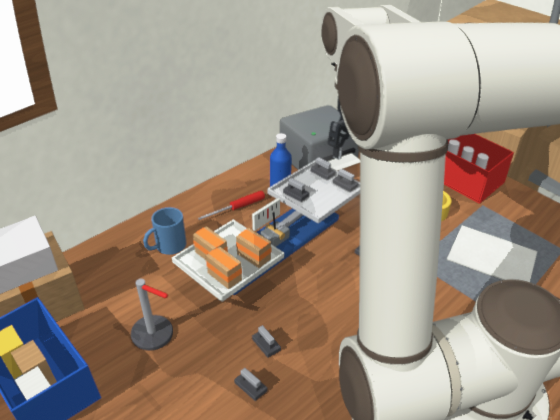

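Four weights are in. I'll check the tilt by zooming in.

Run:
```python
from h import *
save("e8.png",cv2.imread("pics/top_8.png"),(180,155,385,245),3.9)
save("e8s.png",cv2.imread("pics/side_8.png"),(165,150,400,300),3.3)
```

```text
(no output)
```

View pics/e8.png

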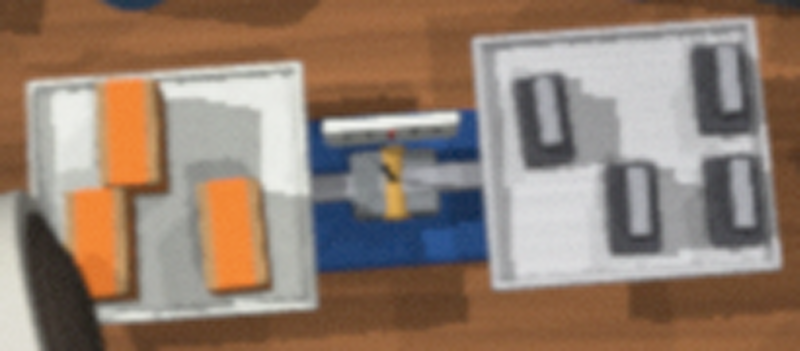

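The beam is still at the left stop. The second weight sits about 50 mm towards the dial from where I put it, either knocked or dragged, but it is well inside the pan. The fifth weight goes in the front inner spot, moved slightly forward.

Run:
```python
from h import *
pick([.3942,.2216],-10.6,.036)
place(pan("w",-.045,.065),SY,.091+.038)
robot.wait(0.3)
mp([.36,.05],.30,0)
robot.wait(1)
shot("9")
save("e9.png",cv2.imread("pics/top_9.png"),(180,155,385,245),3.9)
save("e9s.png",cv2.imread("pics/side_9.png"),(165,150,400,300),3.3)
print(robot.sense()["time"])
```

```text
picked opening 0.129 t 56.3 F [ 0.3  1.  -3.5]
placed t 59.7
62.125
```

View pics/e9.png

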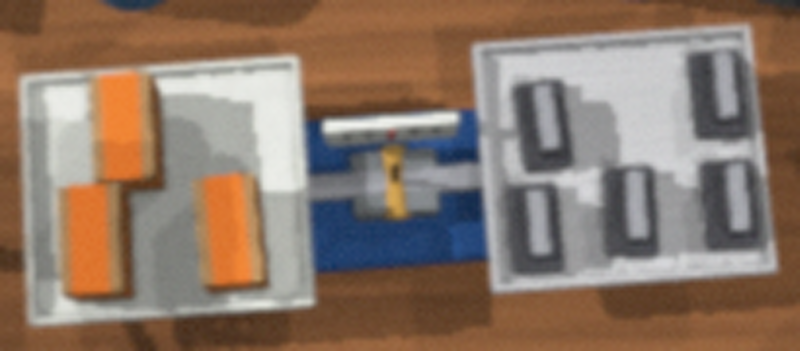

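View pics/e9s.png

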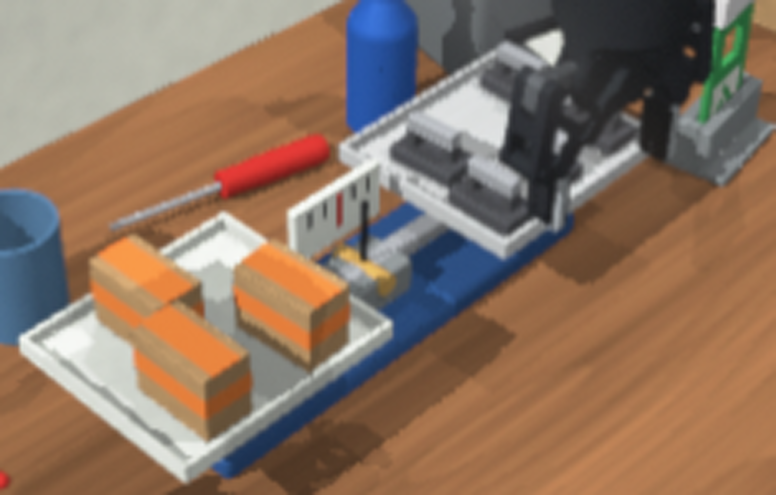

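View pics/top_9.png

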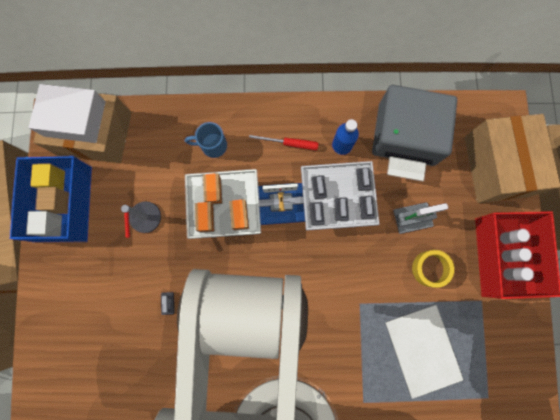

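The pan corners match the initial level picture exactly, e.g. (20,76), (298,57) and (776,271), so the beam is level with 5 weights. Next I fit the tag and peg geometry by overlay.

```bash
cat > fit.py <<'E'
from h import *
from scipy.optimize import least_squares
def boxes(c,yaw,zb,tilt=0):
    L=[boxpts(c,yaw,.014,.07,zb+.130,zb+.160),boxpts(c,yaw,.006,.07,zb+.04,zb+.16),boxpts(c,yaw,.006,.034,zb+.08,zb+.114)]
    return L
def pegpts(tip,yaw):
    d=np.array([np.cos(yaw),np.sin(yaw),0]); s=np.array([-np.sin(yaw),np.cos(yaw),0])
    root=tip+d*.061+[0,0,-.0155]; 
    return root,d,s
def draw(n,im,L,col,S):
    for pts in L:
        q=((proj(n,pts)+.5)*S)
        for a,b in[(0,1),(1,2),(2,3),(3,0),(4,5),(5,6),(6,7),(7,4),(0,4),(1,5),(2,6),(3,7)]: cv2.line(im,tuple(map(int,q[a])),tuple(map(int,q[b])),col,1)
E
python3 - <<'E'
from fit import *
# corners of strip: side b2 & top a3
def u(p,o,s): return (np.array(p,float)+.5)/s-.5+np.array(o)
s=u([(345,68),(341,113),(397,32),(404,38),(403,73),(358,118)],(300,130),4.2)
t=u([(155,185),(148,160),(270,136),(272,158)],(380,170),4)
def model(p):
    b=boxpts(p[:2],p[2],.014,.07,p[3]-.03,p[3]); # order (-,-),(+,-),(+,+),(-,+)
    return np.array(b)
def f(p):
    b=model(p); 
    # side camera at (-.11,.68): sees +y end face & -x face.  
    # top far(+x,+y)=6 ; +x+y bottom=2 ; +x-y top=5 ; -x-y top=4 ; -x-y bot=0 ; -x+y bot=3
    return np.r_[(proj("side",b[[6,2,5,4,0,3]])-s).ravel(),(proj("top",b[[7,6,5,4]])-t).ravel()]
r=least_squares(f,[.562,-.369,.19,.17]); print(r.x,np.degrees(r.x[2]),r.fun.reshape(-1,2).round(1))
zb=r.x[3]-.16
for n,box,S in(("side",(360,130,420,210),9),("top",(395,190,460,240),11)):
    im=cv2.resize(cv2.imread(f"pics/{n}0.png"),None,fx=S,fy=S,interpolation=cv2.INTER_CUBIC)
    draw(n,im,boxes(r.x[:2],r.x[2],zb),(0,0,255),S)
    tip=np.array([.5063,.3696,.1699])
    cv2.imwrite(f"pics/tf_{n}.png",im[box[1]*S:box[3]*S,box[0]*S:box[2]*S])
E
```

```text
[ 0.55891568 -0.36761816  0.19568551  0.17464763] 11.211953941335015 [[-0.8  1.1]
 [-1.3 -0. ]
 [-1.6 -1.2]
 [ 1.4 -0.9]
 [ 0.1  0.2]
 [-0.6  0.6]
 [ 1.4  0. ]
 [ 1.6  0.6]
 [-1.3  0.6]
 [-0.2  0.7]]
```

View pics/tf_side.png

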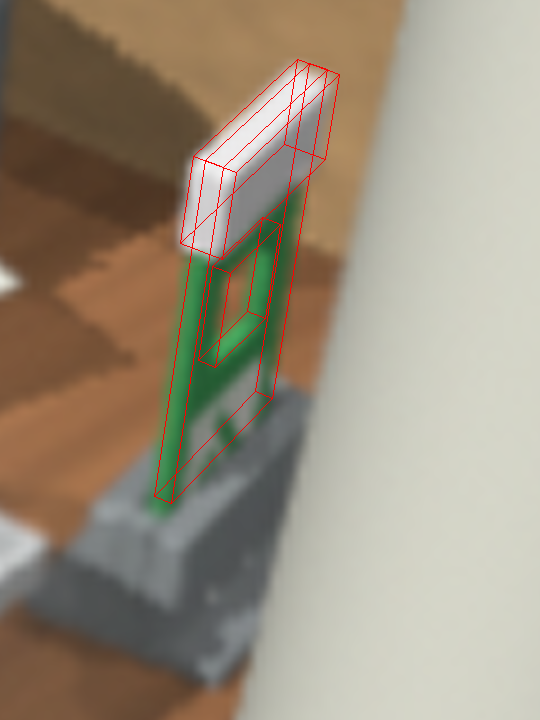

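View pics/tf_top.png

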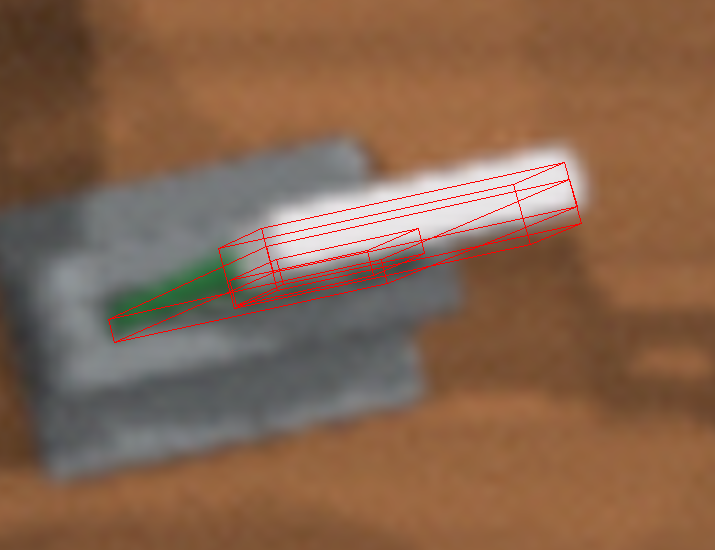

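The fit is good to about 1 px, so I take averaged values: tag (.561,-.3685), yaw 11.2°, top z ≈ .172. Now I grasp and lift it.

Run:
```python
from h import *
xy=[.561,-.3685]
y=mp(xy,.24,11.2+90); print("yaw used",y)
st(xy,.158,.12); robot.gripper_close(40); print(robot.sense()["opening"])
st(xy,.22,.06); st(xy,.32,.25)
print(robot.sense()["wrist_force"].round(2),robot.sense()["time"])
shot("10")
```

```text
yaw used 101.2
0.14824004971976135
[-0.32  0.19 -2.11] 67.05
```

View pics/side_10.png

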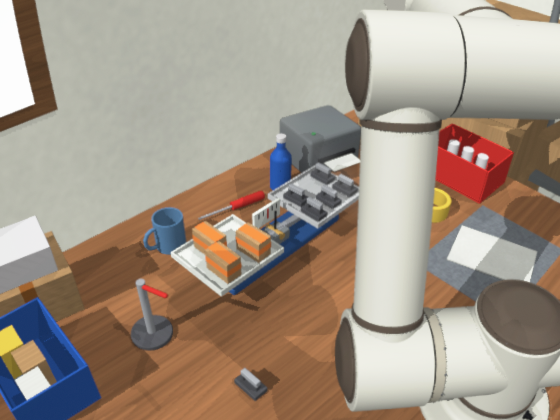

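View pics/top_10.png

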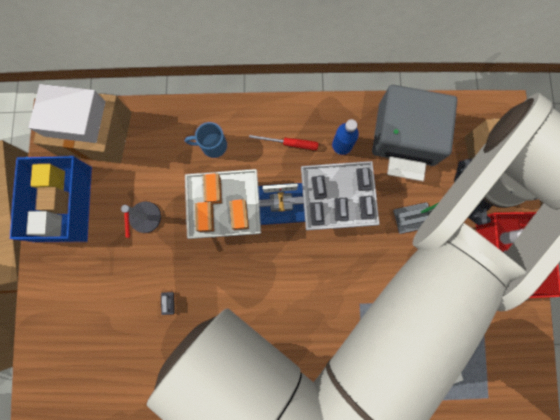

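Run:
```python
from h import *
print(mp([.42,-.15],.32,101.5)); print(mp([.42,.2],.32,101.5))
tip=np.array([.5063,.3696]); d=np.array([np.cos(np.radians(11.5)),np.sin(np.radians(11.5))])
p=tip-.05*d
print(mp(p,.26,101.5)); st(p,.166+.048,.15)
s=robot.sense(); print(s["ee_pos"],s["eef_rot"],s["time"])
shot("11")
save("f11s.png",cv2.imread("pics/side_11.png"),(90,200,250,370),3.4)
save("f11t.png",cv2.imread("pics/top_11.png"),(80,180,240,300),4.8)
```

```text
101.5
101.5
101.5
[0.45755084 0.35900434 0.37002204] [ 1.79956424e+02 -1.08186886e-02  1.01443340e+02] 70.675
```

View pics/f11s.png

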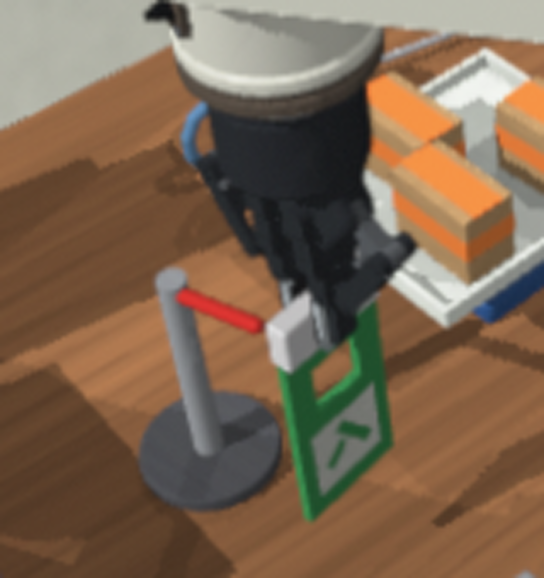

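View pics/f11t.png

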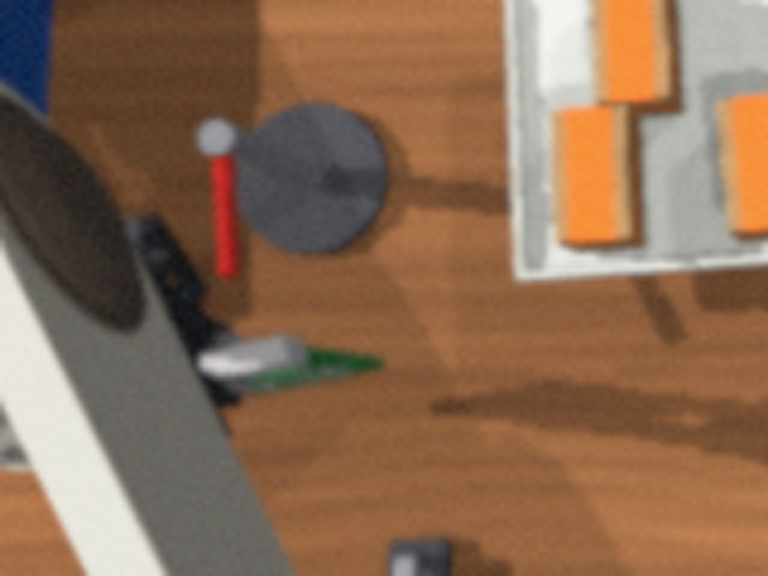

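```bash
cat > ov.py <<'E'
from fit import *
def ov(tag,gp,yaw,tip=np.array([.5063,.3696,.1695]),py=np.radians(11.5)):
    for n,box,S in(("side",(110,260,220,360),5),("top",(100,190,180,270),7)):
        im=cv2.resize(cv2.imread(f"pics/{n}_{tag}.png"),None,fx=S,fy=S,interpolation=cv2.INTER_CUBIC)
        draw(n,im,boxes(gp[:2],yaw,gp[2]-.145),(0,255,255),S)
        root,d,s=pegpts(tip,py); u=np.array([0,0,1.])
        for o in(s*.005,-s*.005,u*.005,-u*.005):
            q=((proj(n,[tip+o,root+o])+.5)*S).astype(int); cv2.line(im,tuple(map(int,q[0])),tuple(map(int,q[1])),(255,255,0),1)
        cv2.imwrite(f"pics/o{tag}_{n}.png",im[box[1]*S:box[3]*S,box[0]*S:box[2]*S])
E
python3 -c "
from ov import *
ov('11',np.array([.4576,.3590,.215]),np.radians(11.4))"
```

```text
(no output)
```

View pics/o11_side.png

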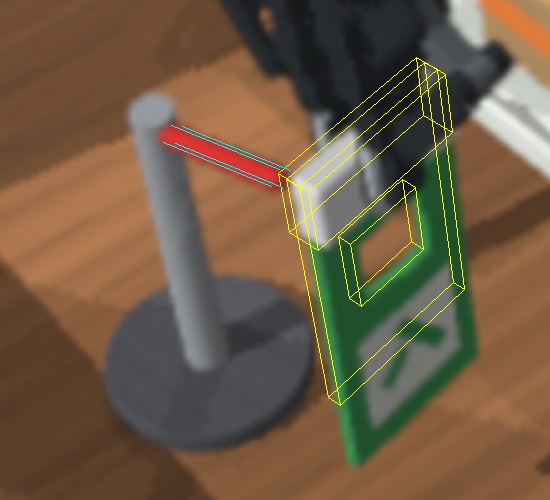

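View pics/o11_top.png

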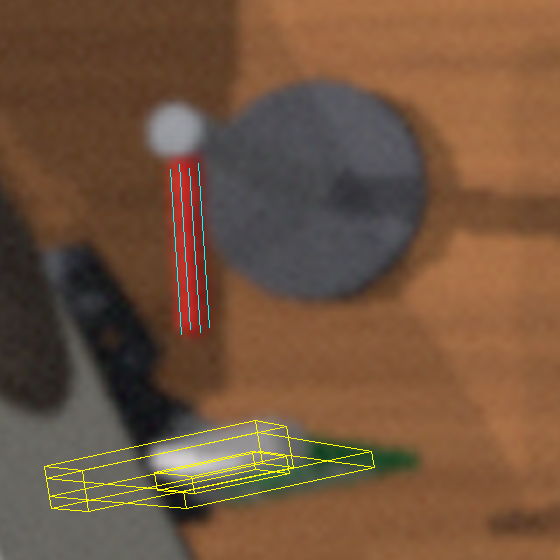

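The tag and peg line up: the eye is centred on the peg line to about 3 mm, and the peg sits about 2 mm lower than my model, so the tip is at z ≈ .1675. Next I insert along the peg slope, then lower until contact.

Run:
```python
from h import *
tip=np.array([.5063,.3696]); d=np.array([np.cos(np.radians(11.5)),np.sin(np.radians(11.5))])
off=np.array([0,-.0015])
F0=robot.sense()["wrist_force"]
st(tip-.010*d+off,.2155,.08); print((robot.sense()["wrist_force"]-F0).round(2))
st(tip+.033*d+off,.2075,.04); robot.wait(.2); s=robot.sense(); print((s["wrist_force"]-F0).round(2),s["ee_pos"])
shot("12")
save("f12s.png",cv2.imread("pics/side_12.png"),(90,200,250,370),3.4)
save("f12t.png",cv2.imread("pics/top_12.png"),(80,180,240,300),4.8)
```

```text
[ 0.88 -0.65  0.7 ]
[ 0.87 -0.89  0.57] [0.53852565 0.37466887 0.36265711]
```

View pics/f12s.png

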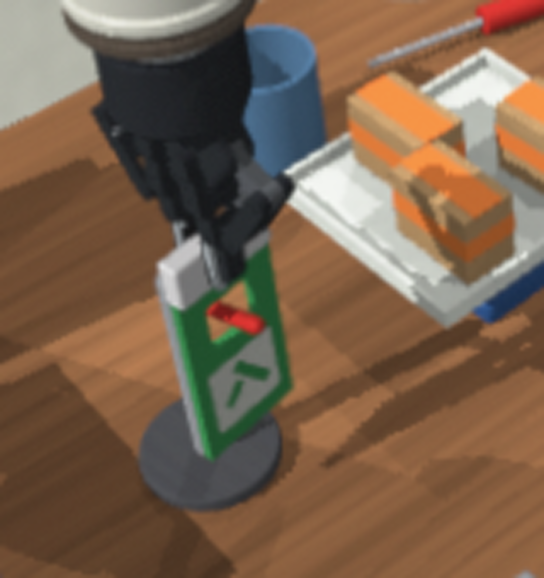

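View pics/f12t.png

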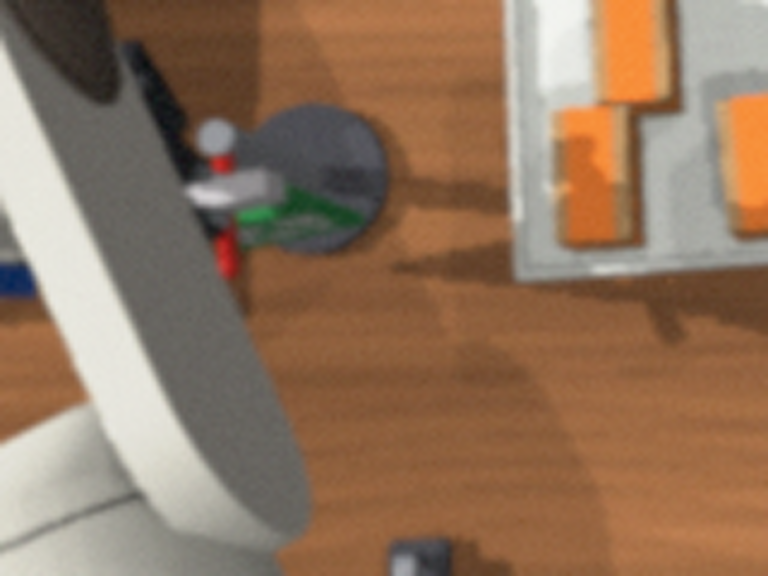

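The peg passes through the eye and stands out in front at side (262,322). No contact forces. Lowering now.

Run:
```python
from h import *
robot.wait(.2)
p=robot.sense()["ee_pos"][:2]; F0=robot.sense()["wrist_force"][2]; z=.2075
while z>.188:
    z-=.0015; st(p,z,.03); f=robot.sense()["wrist_force"][2]-F0
    print(round(z,4),round(f,2))
    if f>1.5: break
shot("13")
save("f13s.png",cv2.imread("pics/side_13.png"),(90,200,250,370),3.4)
print(robot.sense()["time"])
```

```text
0.206 -0.25
0.2045 -1.09
0.203 -0.7
0.2015 2.33
74.2667
```

View pics/f13s.png

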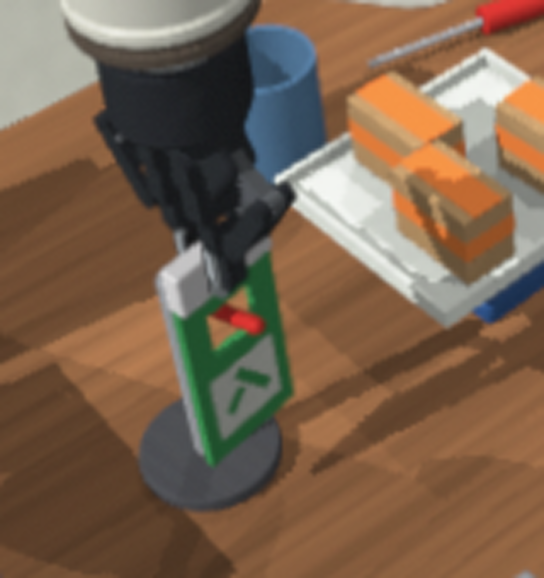

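Run:
```python
from h import *
def fz():
    L=[]
    for _ in range(6): robot.wait(.05); L.append(robot.sense()["wrist_force"])
    return np.mean(L,0)
p=robot.sense()["ee_pos"][:2]
z=.2015; print(fz().round(2), robot.sense()["ee_pos"].round(4))
while z>.190:
    z-=.0015; st(p,z,.02); f=fz(); print(round(z,4),f.round(2))
    if f[2]>1: break
shot("14")
save("f14s.png",cv2.imread("pics/side_14.png"),(90,200,250,370),3.4)
print(robot.sense()["time"],robot.sense()["ee_pos"])
```

```text
[-0.21 -0.06  2.81] [0.5387 0.3747 0.3566]
0.2 [-2.95 -1.58 12.41]
75.2167 [0.53856243 0.37465314 0.356123  ]
```

View pics/f14s.png

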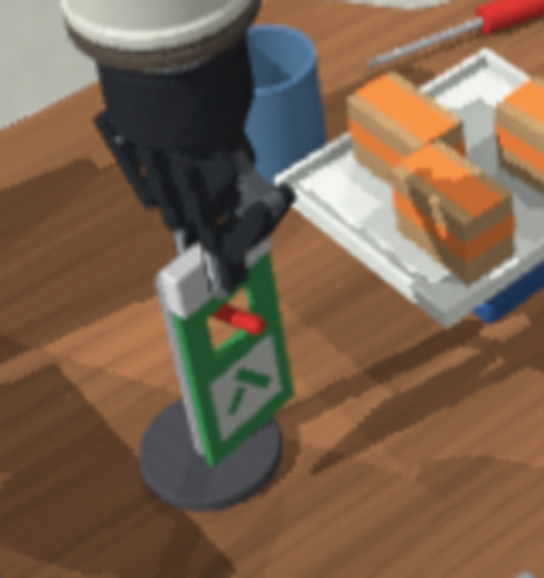

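Contact is real, with the eye edge on the peg. I ease back to a light load, release and retreat upward.

Run:
```python
from h import *
p=robot.sense()["ee_pos"][:2]
st(p,.2016,.02); robot.wait(.3); print(robot.sense()["wrist_force"].round(2))
robot.ungrasp(); robot.wait(.3); st(p,.26,.08); st(p,.34,.2)
shot("15"); mp([.40,.0],.34,90); robot.wait(1)
shot("16"); print(robot.sense()["time"])
save("f15s.png",cv2.imread("pics/side_15.png"),(90,200,250,370),3.4)
save("f16s.png",cv2.imread("pics/side_16.png"),(90,200,250,370),3.4)
save("f16t.png",cv2.imread("pics/top_16.png"),(80,150,240,270),4.8)
```

```text
[-0.53 -0.61  3.61]
80.875
```

View pics/f16s.png

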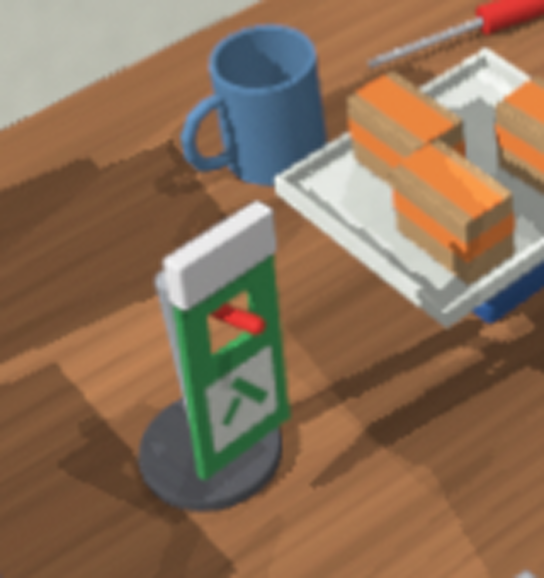

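View pics/f16t.png

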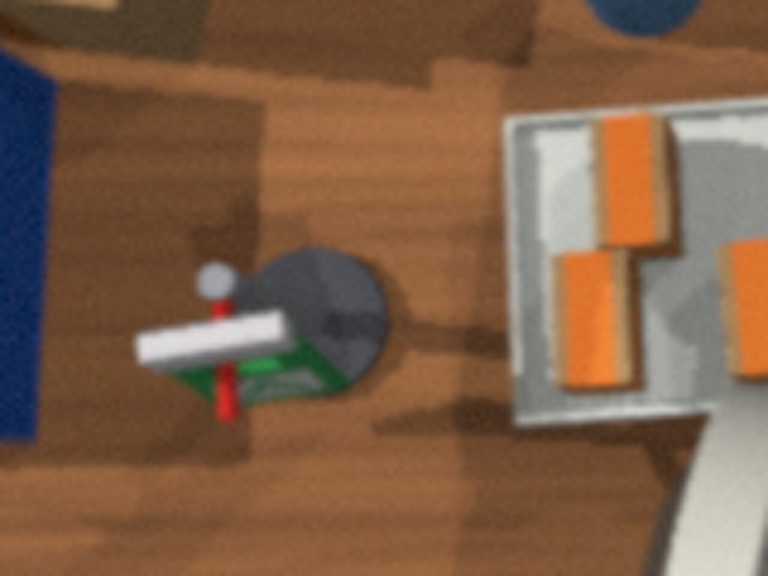

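View pics/side_16.png

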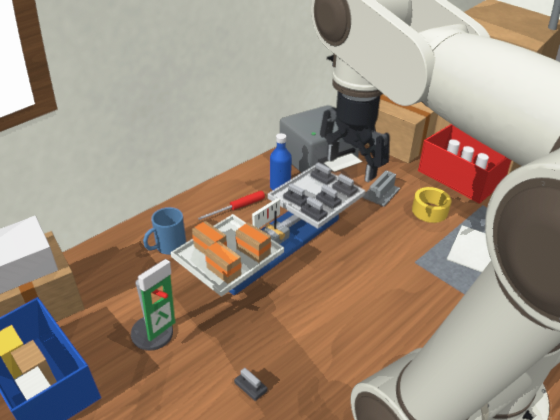

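View pics/top_16.png

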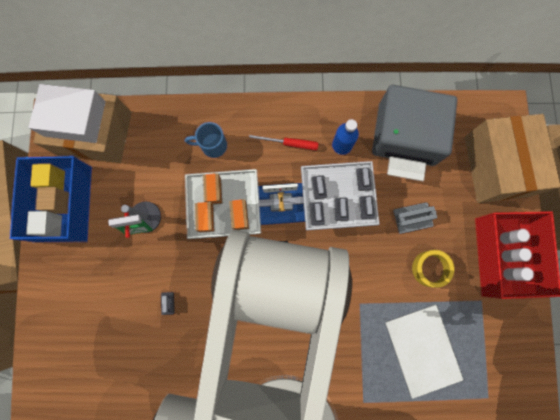

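The tag hangs on the peg, with strip at side (158,270) and the peg through the eye. One last level check against the initial picture before handing in.

Run:
```python
from h import *
robot.wait(1); shot("17")
a=cv2.imread("pics/side0.png")[195:250,245:300];b=cv2.imread("pics/side_17.png")[195:250,245:300]
cv2.imwrite("pics/lv.png",cv2.resize(np.hstack([a,b]),None,fx=7,fy=7,interpolation=cv2.INTER_CUBIC))
g=lambda f:cv2.cvtColor(cv2.imread(f),cv2.COLOR_BGR2GRAY).astype(np.float32)
A=g("pics/top0.png");B=g("pics/top_17.png")
for nm,(x,y,w,h) in dict(goods_left=(178,185,14,45),w_right=(368,175,16,40),goods_top=(215,160,40,22)).items():
    print(nm,cv2.phaseCorrelate(A[y:y+h,x:x+w].copy(),B[y:y+h,x:x+w].copy(),cv2.createHanningWindow((w,h),cv2.CV_32F)))
    # sensitivity: vs. left-low picture
    print("  left-low ref",cv2.phaseCorrelate(A[y:y+h,x:x+w].copy(),g("pics/top_6.png")[y:y+h,x:x+w].copy(),cv2.createHanningWindow((w,h),cv2.CV_32F)))
```

```text
goods_left ((-0.6992644102752319, 3.276315486900632), 0.22093888459382233)
  left-low ref ((0.7003894827288661, 0.7966779871986063), 1.028593403145119)
w_right ((0.09701154635200204, -0.29976350600982116), 0.5136543463915586)
  left-low ref ((0.21554898226074393, -0.3529574853230777), 0.704284867271781)
goods_top ((0.2668710819182998, -0.1732669630950685), 0.905537219097217)
  left-low ref ((-8.495931043440375, 2.523444930184459), 0.15977619315187136)
```

View pics/lv.png

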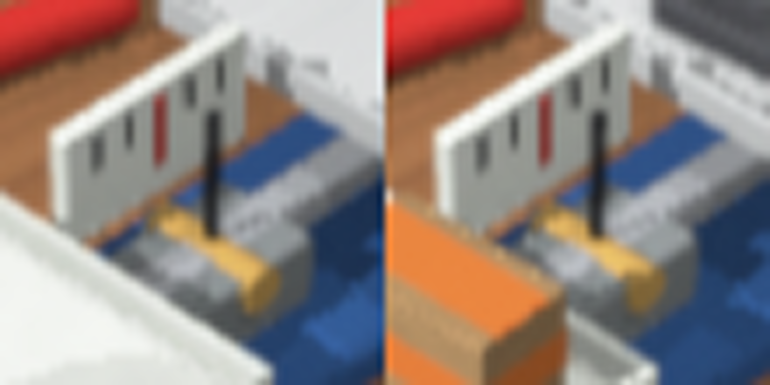

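The pointer is in the same upright position as with the empty scale, at (212,110→235) in the left half against (598,110→235) in the right half. The beam is level. Handing in.

```bash
python3 -c "
from workcell import robot
print(robot.sign_off(), robot.sense()['time'])"
```

```text
the job is handed in; nothing more can be done
the job is handed in; nothing more can be done
```

The job is done and handed in at about 82 s of the 210 s allowed. All three cartons went on the goods pan first, then five of the six weights on the weight pan, and the beam floats level. The green tag then went from its rack to the red peg, where it hangs by its eye.

**Last checks:**
- **Beam:** the pointer stands in the same upright position as on the empty scale. The pan corners also matched the initial level picture right after the fifth weight.
- **Tag:** it hangs freely, with the peg through its eye.
- **Bystanders:** the tape, mug, spray bottle, screwdriver and sixth weight look unmoved in the pictures.
- **Robot:** the gripper was clear of everything before hand-in.

**What did not go as planned:**
- The second weight ended up about 50 mm towards the dial from where I put it, knocked or dragged. It stayed inside the pan, so I left it there.
- The automatic image-shift check on the pan edges gave unreliable numbers, because loads and shadows changed the picture. I judged the level by eye from the pointer and pan corners instead.
- While lowering, the tag met the peg about 6 mm earlier than I had calculated and pressed on it with about 12 N for a moment. I backed off before letting go, and the stand looks unmoved.

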